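# Hold a tube in the V-blocks against the stop for drilling

## Robot

A 6-joint arm with a two-finger parallel gripper is mounted at the origin on the work surface. World frame = base frame: x ahead of the robot, y to its left, z up, the work surface at z = 0. Lengths are in m, angles in rad, forces in N, time in s.
With the tool pointing down it reaches from about 0.25 to 0.725 m from the base axis. Payload 4 kg.
Tool frame: the origin (TCP) lies midway between the tips of the shut fingers; the grasp point (between the pads) lies 19 mm behind it; z points along the fingers, y is the line along which they close (so a half turn about z gives the same grasp; the last joint's range is limited). The gripper opens to 85 mm and grips with 20 to 120 N. Pads are 22 mm wide; open, the fingers measure 114 mm over their backs; the gripper's body (76 mm by 85 mm) begins 54 mm behind the grasp point. The pads swing forward as they close: fully open they stand 13 mm farther back than shut.
Start: joints at [-1.151, 0.241, 0.005, 1.335, 0, 1.571], TCP at [0.204, -0.457, 0.231] pointing down, gripper open.
Joint ranges: [-2.72, 2.72], [-1.05, 1.87], [-1.09, 1.28], [-1.99, 2.15], [-1.42, 1.44], [-3.14, 3.14]. Speed limits (rad/s): [2.79, 2.79, 3.14, 3.14, 3.14, 3.14].

## Interface

Orientations are given as a unit quaternion [x, y, z, w].
In Python, from workcell import get_obs, camera, job_done, silhouettes gives the robot as it stands. The module is installed in compiled form; this text tells all that it offers.
- The arm moves only by the tool drive_tool, never from a script. Its argument "increments" is a list of rows, each a list of 3 entries, a list of its own where there are three numbers: the shift along the world's x, y, z in mm, then the turn, a rotation vector about the world's x, y, z in degrees, then the opening, from 0 (shut) to 1 (fully open). A call has 1 to 8 rows; each row shifts and turns the commanded pose from where the row before left it; what a row does not reach is not made up. A row lasts 1/12 s, in which the tool goes at most 41.7 mm and 7.16 degrees, less where a joint would pass 70% of its speed; a pose out of reach is approached as far as the arm can. A call is refused whole if a number of a shift passes 41.7 or a number of a turn 7.16, either way. A call with a gripper value outside its range is refused whole. The fingers move at their own pace and stop on an object; the grip force is fixed at half the most. Time passes only in rows, so rows that do not move let the fingers close. It gives the time, the measured TCP pose, the force, the opening and the grip force at its end, in the units of the state.
- get_obs(): the state, without advancing time (a new reading comes with each control period).
- camera(name): name is "scene" or "top" or "wrist"; returns a dict with "image" (480x640x3 uint8, red, green, blue), "K" (3x3 intrinsics, pixels), "view" (4x4, takes a point from world to camera coordinates). Camera axes: x right, y down, z forward; pixel columns grow to the right and rows downward; lengths in m; the calibration is good to about 2 mm. A picture is of the moment at which its call begins. There is no depth.
- job_done(): hands the job in; it is judged then, once.
Trained networks look in a picture, given as the dict that the camera call returned (one of the last four; its "shot" number tells which), for a name from the list of things; names that differ only in an ending like _2 or _b are one class to them, and where a whole thing is asked for, a point or a joint stands for the part that bears it (a point fixed in the world has none). Each returns a list of dicts, best first, with "conf" (0 to 1); they miss things now and then, are a little off and sometimes report something else, mostly with a low value. They report only what shows in the picture. A call takes as long as a camera call. They do not tell look-alikes from the thing itself.
- silhouettes(query, picture): "region" (480x640 bool, what is visible of it) and "bbox" ([left, top, right, bottom] in pixels, round what is visible of it).
The state is a dict: "clock": time; "joint_pos": joint angles; "joint_vel": joint speeds; "tau": joint torques, N m; "eef_pos": TCP position; "tool_rot": TCP orientation; "ft_force": force on the tool from outside, world axes, zero at the start; "ft_torque": the same for the moment, N m; "grip_width": finger opening in m; "grasp_force": force on a finger pad.
Only numpy, scipy, OpenCV 4.12 (cv2) and the standard library are available. Lean on these libraries where they do the work, as an engineer would, in place of code of your own. Each camera call takes 0.05 s, during which the arm holds its last target. There are 200 camera calls.

## Task

Take the aluminium tube with the short steel stub on one end and lay it in the pair of V-blocks, plain end towards the end stop; slide it along the Vs until you feel it butt against the stop, gently enough that the clamped stop does not shift. Then press it firmly down so that it bears on both sides of the Vs, still against the stop, and finish while holding it pressed there, ready to be drilled. Leave the other things on the bench where they lie.

Things in the scene. Friction and masses are not known exactly. Their poses are not given: they have to be found in the camera images.
- tube: The work: aluminium tube, barrel 32 mm in diameter and 160 mm long, with a steel stub 18 mm in diameter sticking out 22 mm from one end; the other end is plain. About 0.3 kg, lying on the bench. Origin on its axis at the middle of the barrel (16 mm above the bench at the start); x along the axis towards the plain end; it can roll, so its y and z directions mean nothing.
- plain_end (a point): Centre of the tube's plain end face, 80 mm from the tube's origin along its x.
- fixture: Drilling fixture fixed to the bench: dark steel base plate 215 x 90 x 12 mm with a matched pair of steel V-blocks and an end stop. Origin on the bench under the middle of the gap between the blocks; z up; x along the Vs towards the stop; y to the left of x. Each block is 28 mm long, 60 mm wide, top 52 mm above the bench, centred at x = -49 and +49 mm, leaving a 70 mm gap for fingers.
- v_axis (a point): Where the axis of the seated 32 mm tube passes: x = 0, y = 0 and 55.6 mm above the bench in the fixture's frame. The Vs are 90 degrees, 38 mm wide at the mouth, their root line 33 mm above the bench at y = 0; under the gap is only the base plate.
- stop: The adjustable end stop on the base plate: an upright steel plate 44 mm wide and 8 mm thick, reaching 74 mm above the bench, on a foot clamped by two thumbscrews. Pushed with more than about 30 N it slips along x. Origin on the bench level under its face, axes as the fixture.
- stop_face (a point): Point of the end stop's flat face that the middle of the tube's end meets; the face looks along the fixture's -x. Its place differs each time: 71 to 91 mm from the fixture's origin along x.
- faces_left: The ground faces on the +y side of the two Vs, sloping 45 degrees: the seated tube bears on them along one line, parallel to the fixture's x. Part of the fixture, same origin and axes.
- faces_right: The ground faces on the -y side of the two Vs, sloping 45 degrees: the seated tube bears on them along one line, parallel to the fixture's x. Part of the fixture, same origin and axes.
- long_tube: Bystander: plain aluminium tube, 32 mm diameter, 200 mm long, no stub, lying near the work. Origin at its middle on the axis, x along it.
- offcut: Bystander: tube offcut, 25 mm diameter, 70 mm long. Origin at its middle on the axis, x along it.
- ratchet: Bystander: socket ratchet 220 mm long lying on the bench, black grip towards -x, head with upright socket (44 mm high) at x = +95 mm. Origin on the bench.
- glue_bottle: Bystander: flat red plastic bottle 62 x 32 x 20 mm with a thin nozzle along +x, lying. Origin under its middle.
- screw_box: Bystander: open paper box of screws 85 x 120 x 50 mm. Origin under its middle.
There are look-alikes about, which are no part of the job. What is shaped like the fixture but green is not meant.

How it is judged:
By the outcome, as a careful person would: the job done as asked, in the order asked, and still so for the second after the job is handed in, while the arm keeps its last pose, push and grip.
It also fails if it takes over 64 s, if anything falls off the work surface, if the arm or the gripper's body presses on something with over 40 N, if the wrist force passes 120 N, or if a joint passes its speed limit or range.

## Working session

There is one attempt and no reset: what is moved stays moved. The work goes in short steps, Python scripts to look and compute and a tool call to move; the robot and the scene stay as the last step left them, time stands still between calls to the robot, and variables do not carry over. Pictures are saved under pics/ and viewed, at most 10 in all, crops included, and the job is handed in when it is done.

Besides the shell and the picture viewer there is one more tool, called after "Request:" as name(argument=value, ...), one argument or row to a line, values as JSON. drive_tool: Moves the arm, as the interface text tells. Its arguments: {"type":"object","properties":{"increments":{"type":"array"}},"required":["increments"]}

```bash
mkdir -p pics; ls; python3 - <<'E'
from workcell import *
import cv2,numpy as np
for n in("scene","top"):
    p=camera(n); cv2.imwrite(f"pics/{n}0.png",p["image"][:,:,::-1])
    print(n,p["K"].tolist(),np.round(p["view"],4).tolist())
    for q in("tube","long_tube","fixture","stop"):
        for s in silhouettes(q,p): print(q,round(s["conf"],2),np.round(s["bbox"]).tolist(),int(s["region"].sum()))
o=get_obs();print({k:np.round(v,3).tolist() for k,v in o.items()})
E
```

```text
pics
scene [[498.9262185081086, 0.0, 330.17285970873723], [0.0, 498.9262185081086, 237.43135706023546], [0.0, 0.0, 1.0]] [[-0.5249, 0.8511, -0.0079, 0.3132], [0.4731, 0.284, -0.834, -0.2011], [-0.7076, -0.4415, -0.5517, 1.486], [0.0, 0.0, 0.0, 1.0]]
tube 0.57 [215.0, 196.0, 261.0, 237.0] 703
long_tube 0.85 [236.0, 218.0, 308.0, 266.0] 1120
fixture 0.96 [371.0, 250.0, 480.0, 333.0] 4052
fixture 0.94 [434.0, 208.0, 536.0, 275.0] 3046
fixture 0.62 [393.0, 253.0, 441.0, 291.0] 272
fixture 0.4 [397.0, 264.0, 438.0, 291.0] 54
stop 0.91 [499.0, 223.0, 530.0, 270.0] 715
stop 0.76 [432.0, 277.0, 473.0, 326.0] 976
top [[512.8838933750516, 0.0, 329.43473626466334], [0.0, 512.8838933750516, 238.1448956585053], [0.0, 0.0, 1.0]] [[0.0906, -0.9959, -0.0002, -0.0608], [-0.9707, -0.0882, -0.2236, 0.5537], [0.2227, 0.0204, -0.9747, 0.9342], [0.0, 0.0, 0.0, 1.0]]
tube 0.97 [467.0, 225.0, 488.0, 322.0] 1507
long_tube 0.72 [384.0, 192.0, 425.0, 290.0] 1555
long_tube 0.51 [175.0, 201.0, 291.0, 284.0] 4592
fixture 0.72 [133.0, 307.0, 254.0, 396.0] 5196
fixture 0.59 [179.0, 198.0, 290.0, 281.0] 4654
fixture 0.45 [374.0, 148.0, 400.0, 185.0] 460
stop 0.97 [183.0, 202.0, 215.0, 243.0] 706
stop 0.75 [140.0, 310.0, 168.0, 355.0] 773
{'clock': 0.5, 'joint_pos': [-1.151, 0.241, 0.005, 1.335, -0.0, 1.571], 'joint_vel': [0.001, 0.0, -0.0, 0.001, 0.001, 0.0], 'tau': [0.0, -37.186, 25.246, 0.003, 0.0, -0.0], 'eef_pos': [0.204, -0.457, 0.231], 'tool_rot': [0.978, 0.208, -0.0, -0.0], 'ft_force': [0.627, -0.441, 0.094], 'ft_torque': [0.009, -0.006, 0.003], 'grasp_force': 0.0, 'grip_width': 0.085}
```

View pics/top0.png

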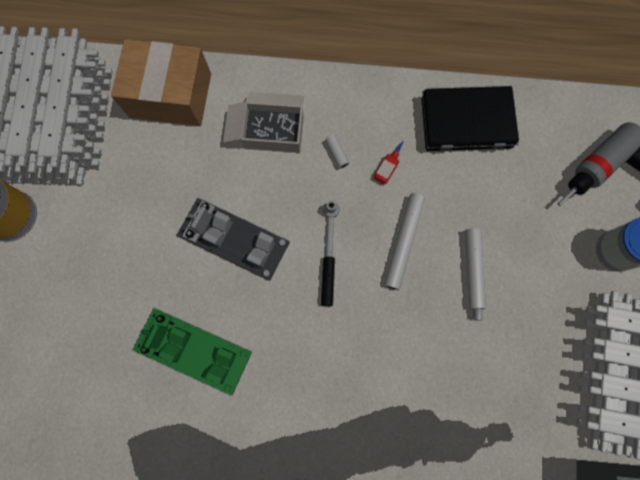

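View pics/scene0.png

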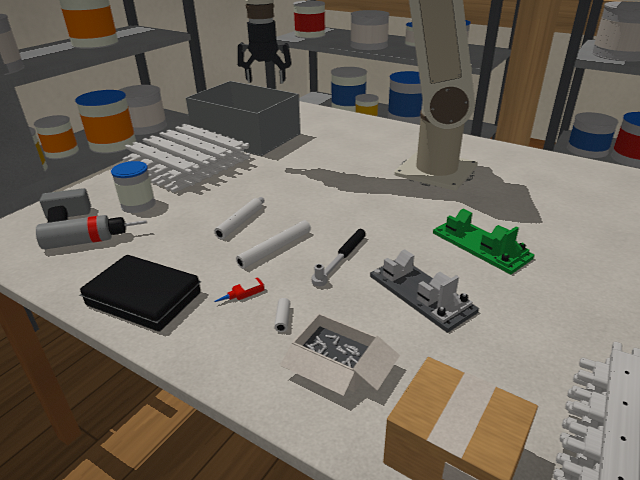

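```bash
cat > h.py <<'E'
import numpy as np,cv2
from scipy.optimize import minimize
def proj(p,P):
    c=np.asarray(P)@p["view"][:3,:3].T+p["view"][:3,3]; c=c@p["K"].T
    return c[:,:2]/c[:,2:]
def box(x0,x1,y0,y1,z0,z1): return np.array([[x,y,z] for x in(x0,x1) for y in(y0,y1) for z in(z0,z1)])
def cyl(x0,x1,r):
    a=np.linspace(0,2*np.pi,24,endpoint=False)
    return np.array([[x,r*np.cos(t),r*np.sin(t)] for x in(x0,x1) for t in a])
FIX=[box(-.1075,.1075,-.045,.045,0,.012)]+[box(s-.014,s+.014,-.03,.03,0,.052) for s in(-.049,.049)]
TUBE=[cyl(-.08,.08,.016),cyl(-.102,-.08,.009)]
def place(P,x,y,a,z=0): c,s=np.cos(a),np.sin(a); return P@np.array([[c,s,0],[-s,c,0],[0,0,1]])+[x,y,z]
def render(p,parts,S=4):
    m=np.zeros((480*S,640*S),np.uint8)
    for P in parts:
        h=cv2.convexHull(((proj(p,P)+.5)*S).astype(np.float32))
        cv2.fillConvexPoly(m,np.round(h*16).astype(np.int32),255,shift=4)
    return cv2.resize(m,(640,480),interpolation=cv2.INTER_AREA)/255.
def fit(model,views,x0,scale=(.01,.01,.1)):
    # model(x)->parts ; views: (picture, region)
    def cost(x):
        e=0
        for p,r in views:
            m=render(p,model(x)); e+=np.abs(m-r).sum()/r.sum()
        return e
    x0=np.array(x0,float); s=np.vstack([x0]+[x0+np.eye(len(x0))[i]*scale[i] for i in range(len(x0))])
    r=minimize(cost,x0,method="Nelder-Mead",options=dict(initial_simplex=s,xatol=1e-4,fatol=1e-4,maxiter=250))
    return r.x,r.fun
def ground(p,uv,z):
    R,t=p["view"][:3,:3],p["view"][:3,3]; d=R.T@np.linalg.solve(p["K"],[*uv,1]); o=-R.T@t
    return o+d*(z-o[2])/d[2]
def near(sils,uv,tol=30):
    for s in sils:
        b=s["bbox"]
        if np.hypot((b[0]+b[2])/2-uv[0],(b[1]+b[3])/2-uv[1])<tol: return s
E
python3 - <<'E'
from h import *; from workcell import *
T,S=camera("top"),camera("scene")
st,ss=near(silhouettes("tube",T),(477,273)),near(silhouettes("tube",S),(240,216))
a,b=ground(T,(478,313),.016),ground(T,(474,236),.016); d=b-a
x0=[*((a+b)/2)[:2],np.arctan2(d[1],d[0])]
for v in([(T,st)],[(S,ss)],[(T,st),(S,ss)]):
    v=[(p,s["region"]) for p,s in v if s]
    if v: x,f=fit(lambda x:[place(P,*x,.016) for P in TUBE],v,x0); print("tube",np.round(x,4),f)
ft,fs=near(silhouettes("fixture",T),(234,239)),near(silhouettes("fixture",S),(425,291))
a,b=ground(T,(258,251),.052),ground(T,(210,225),.052); d=b-a
x0=[*((a+b)/2)[:2],np.arctan2(d[1],d[0]),.08]
M=lambda x:[place(P,*x[:3]) for P in FIX+[box(x[3],x[3]+.008,-.022,.022,0,.074)]]
for v in([(T,ft)],[(S,fs)],[(T,ft),(S,fs)]):
    v=[(p,s["region"]) for p,s in v if s]
    if v: x,f=fit(M,v,x0,(.01,.01,.1,.01)); print("fix",np.round(x,4),f)
im=T["image"].copy()
E
```

```text
tube [ 0.5315 -0.3058  0.0885] 0.05964257480917021
tube [ 0.5316 -0.3053  0.1063] 0.09178055060408002
tube [ 0.5314 -0.3058  0.0935] 0.1603152667263705
fix [0.5512 0.1888 1.2129 0.0765] 0.022398517082461777
fix [0.5506 0.1878 1.2182 0.0588] 0.08845369831100758
fix [0.5508 0.1883 1.215  0.06  ] 0.11320777144292665
```

Request:
drive_tool(
  increments=[
    [[34, 16, -9], [0, 0, -2.35], 1],
    [[34, 16, -9], [0, 0, -2.35], 1],
    [[34, 16, -9], [0, 0, -2.35], 1],
    [[34, 16, -9], [0, 0, -2.35], 1],
    [[34, 16, -9], [0, 0, -2.35], 1],
    [[34, 16, -9], [0, 0, -2.35], 1],
    [[34, 16, -9], [0, 0, -2.35], 1],
    [[34, 16, -9], [0, 0, -2.35], 1],
  ],
)

```text
clock: 1.47
eef_pos: [0.4774, -0.3275, 0.1589]
tool_rot: [0.999, 0.045, 0.0, 0.0]
ft_force: [-0.2, -1.5, -0.4]
grip_width: 0.0856
grasp_force: 0.0
```

Request:
drive_tool(
  increments=[
    [[28, 11.5, -9], [0, 0, 0], 1],
    [[28, 11.5, -9], [0, 0, 0], 1],
    [[0, 0, 0], [0, 0, 0], 1],
    [[0, 0, 0], [0, 0, 0], 1],
  ],
)

```text
clock: 1.8
eef_pos: [0.5325, -0.3042, 0.1399]
tool_rot: [0.999, 0.047, -0.001, -0.0]
ft_force: [-0.3, 0.1, -0.0]
grip_width: 0.0853
grasp_force: 0.0
```

```bash
python3 - <<'E'
from h import *; from workcell import *
W=camera("wrist"); cv2.imwrite("pics/w1.png",W["image"][:,:,::-1])
o=get_obs(); print({k:np.round(o[k],4).tolist() for k in("clock","joint_pos","eef_pos","tool_rot","ft_force")})
for s in silhouettes("tube",W):
    x,f=fit(lambda x:[place(P,*x,.016) for P in TUBE],[(W,s["region"])],[.531,-.306,.091]); print(s["conf"],s["bbox"],np.round(x,4),f)
E
```

```text
{'clock': 1.85, 'joint_pos': [-0.5208, 0.514, 0.1694, 1.2277, -0.0004, 2.528], 'eef_pos': [0.5317, -0.3051, 0.1406], 'tool_rot': [0.9989, 0.0464, -0.0008, -0.0002], 'ft_force': [0.7875, -0.042, 0.1153]}
0.67 [300.3, 121.1, 340.4, 357.5] [ 0.533  -0.3065  0.0847] 0.03771013581180396
```

Request:
drive_tool(
  increments=[
    [[0, -0.5, -27], [0, 0, -0.2], 1],
    [[0, -0.5, -27], [0, 0, 0], 1],
    [[0, 0, -27], [0, 0, 0], 1],
    [[0, 0, -27], [0, 0, 0], 1],
    [[0, 0, -20], [0, 0, 0], 1],
    [[0, 0, -8], [0, 0, 0], 1],
    [[0, 0, 0], [0, 0, 0], 1],
  ],
)

```text
clock: 2.48
eef_pos: [0.5292, -0.3067, 0.0037]
tool_rot: [0.999, 0.043, -0.002, -0.001]
ft_force: [0.3, 0.7, 0.6]
grip_width: 0.0852
grasp_force: 0.0
```

Request:
drive_tool(
  increments=[
    [[0, 0, 0], [0, 0, 0], 0],
    [[0, 0, 0], [0, 0, 0], 0],
    [[0, 0, 0], [0, 0, 0], 0],
    [[0, 0, 0], [0, 0, 0], 0],
    [[0, 0, 0], [0, 0, 0], 0],
    [[0, 0, 0], [0, 0, 0], 0],
    [[0, 0, 0], [0, 0, 0], 0],
    [[0, 0, 0], [0, 0, 0], 0],
  ],
)

```text
clock: 3.15
eef_pos: [0.5329, -0.3072, 0.0071]
tool_rot: [0.999, 0.044, 0.001, 0.001]
ft_force: [-0.8, -0.4, 5.8]
grip_width: 0.0302
grasp_force: 59.8
```

Request:
drive_tool(
  increments=[
    [[0, 0, 5], [0, 0, 0], 0],
    [[0, 0, 15], [0, 0, 0], 0],
    [[0, 0, 25], [0, 0, 0], 0],
    [[0, 0, 30], [0, 0, 0], 0],
    [[0, 0, 30], [0, 0, 0], 0],
    [[0, 0, 20], [0, 0, 0], 0],
    [[0, 0, 0], [0, 0, 0], 0],
    [[0, 0, 0], [0, 0, 0], 0],
  ],
)

```text
clock: 3.82
eef_pos: [0.5322, -0.3067, 0.1309]
tool_rot: [0.999, 0.044, 0.001, 0.001]
ft_force: [0.1, 0.2, -3.9]
grip_width: 0.03
grasp_force: 59.7
```

```bash
python3 - <<'E'
from h import *; from workcell import *
S=camera("scene"); im=S["image"][:,:,::-1]
o=get_obs(); print({k:np.round(o[k],4).tolist() for k in("clock","eef_pos","tool_rot","ft_force","ft_torque","grip_width","grasp_force")})
u=proj(S,[o["eef_pos"]])[0].astype(int); print(u)
c=im[max(u[1]-70,0):u[1]+50,max(u[0]-80,0):u[0]+80]
cv2.imwrite("pics/s2.png",cv2.resize(c,None,fx=4.5,fy=4.5,interpolation=cv2.INTER_CUBIC))
E
```

```text
{'clock': 3.8667, 'eef_pos': [0.5311, -0.3061, 0.129], 'tool_rot': [0.999, 0.0441, -0.0008, -0.0005], 'ft_force': [0.3323, 1.303, -3.3675], 'ft_torque': [0.0261, 0.0181, -0.0157], 'grip_width': 0.03, 'grasp_force': 59.6517}
[233 176]
```

View pics/s2.png

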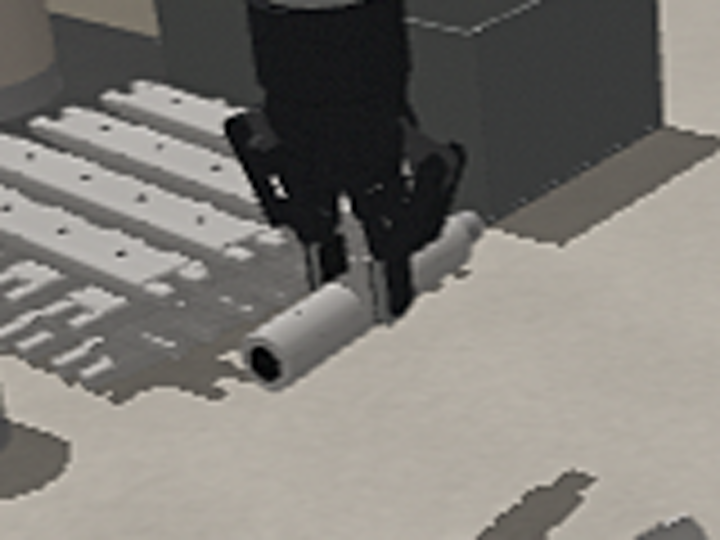

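Request:
drive_tool(
  increments=[
    [[1, 20, 0], [0, 0, 4], 0],
    [[1, 31, 0], [0, 0, 4], 0],
    [[1, 31, 0], [0, 0, 4], 0],
    [[1, 31, 0], [0, 0, 4], 0],
    [[1, 31, 0], [0, 0, 4], 0],
    [[1, 31, 0], [0, 0, 4], 0],
    [[1, 31, 0], [0, 0, 4], 0],
    [[1, 31, 0], [0, 0, 4], 0],
  ],
)

```text
clock: 4.53
eef_pos: [0.5375, -0.0679, 0.1272]
tool_rot: [0.948, 0.319, -0.003, -0.001]
ft_force: [0.7, 0.2, -2.6]
grip_width: 0.0299
grasp_force: 59.9
```

Request:
drive_tool(
  increments=[
    [[1, 31, 0], [0, 0, 4], 0],
    [[1, 31, 0], [0, 0, 4], 0],
    [[1, 31, 0], [0, 0, 4], 0],
    [[1, 31, 0], [0, 0, 4], 0],
    [[1, 31, 0], [0, 0, 4], 0],
    [[1, 31, 0], [0, 0, 4], 0],
    [[1, 31, 0], [0, 0, 4], 0],
    [[0, 20, 0], [0, 0, 4.5], 0],
  ],
)

```text
clock: 5.2
eef_pos: [0.5447, 0.1699, 0.1271]
tool_rot: [0.82, 0.573, -0.002, -0.001]
ft_force: [-0.2, -0.6, -2.0]
grip_width: 0.03
grasp_force: 59.8
```

Request:
drive_tool(
  increments=[
    [[0, 0, 0], [0, 0, 0], 0],
    [[0, 0, 0], [0, 0, 0], 0],
    [[0, 0, 0], [0, 0, 0], 0],
  ],
)

```text
clock: 5.45
eef_pos: [0.5452, 0.1667, 0.128]
tool_rot: [0.822, 0.57, -0.002, -0.0]
ft_force: [0.2, -0.3, -2.7]
grip_width: 0.0301
grasp_force: 59.8
```

```bash
cat > look.py <<'E'
from h import *; from workcell import *
from scipy.spatial.transform import Rotation as R
def model(x): # tube x,y,z,yaw,pitch(+ nose down)
    Q=R.from_euler("zy",[x[3],x[4]]).as_matrix(); return [P@Q.T+x[:3] for P in TUBE]
def fixpar(p,f=(.551,.1885,1.214)):
    d=np.array(p[:2])-f[:2]; c,s=np.cos(f[2]),np.sin(f[2]); return np.array([c*d[0]+s*d[1],-s*d[0]+c*d[1]])
E
python3 - <<'E'
from look import *
o=get_obs(); print({k:np.round(o[k],4).tolist() for k in("clock","joint_pos","eef_pos","tool_rot","ft_force","grip_width")})
q=o["tool_rot"]; print("yaw",2*np.arctan2(q[1],q[0]),"fixture xy",fixpar(o["eef_pos"])*1e3)
S,W,T=camera("scene"),camera("wrist"),camera("top")
for n,p in(("S",S),("W",W),("T",T)):
    cv2.imwrite(f"pics/{n}3.png",p["image"][:,:,::-1])
    print(n,proj(p,[o["eef_pos"]])[0],[(q,round(s["conf"],2),np.round(s["bbox"]).tolist()) for q in("tube","stop") for s in silhouettes(q,p)])
c=S["image"][150:350,300:540,::-1]
w=cv2.resize(W["image"][:,:,::-1],(400,300)); c=cv2.resize(c,(400,300),interpolation=cv2.INTER_CUBIC)
cv2.imwrite("pics/c3.png",np.hstack([c,w]))
E
```

```text
{'clock': 5.45, 'joint_pos': [0.297, 0.4438, 0.021, 1.1527, -0.0005, 2.2251], 'eef_pos': [0.5452, 0.1667, 0.128], 'tool_rot': [0.8215, 0.5702, -0.0023, -0.0005], 'ft_force': [0.248, -0.2771, -2.7129], 'grip_width': 0.0301}
yaw 1.2134661880244313 fixture xy [-22.46157098  -2.19159947]
S [417.82675105 236.07471624] [('tube', 0.58, [381.0, 207.0, 456.0, 260.0]), ('tube', 0.39, [280.0, 314.0, 400.0, 398.0]), ('stop', 0.81, [431.0, 276.0, 472.0, 321.0]), ('stop', 0.7, [498.0, 226.0, 530.0, 264.0])]
W [318.69261396 303.29343604] [('tube', 0.79, [272.0, 97.0, 362.0, 409.0]), ('stop', 0.84, [252.0, 61.0, 380.0, 120.0]), ('stop', 0.73, [0.0, 120.0, 47.0, 173.0])]
T [232.0251241  227.80475491] [('tube', 0.81, [234.0, 218.0, 284.0, 254.0])]
```

View pics/c3.png

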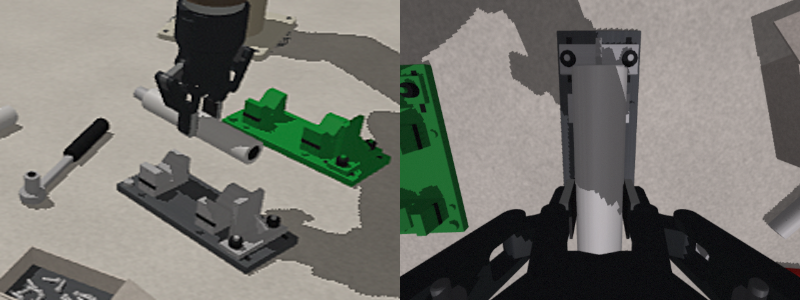

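```bash
python3 - <<'E'
from look import *
S,W=camera("scene"),camera("wrist"); o=get_obs()
def vis(p): 
    g=cv2.erode((p["image"].max(2)>45).astype(np.uint8),np.ones((3,3)))
    return g>0
rs,rw=silhouettes("tube",S)[0],silhouettes("tube",W)[0]; print(rs["bbox"],rw["bbox"])
V=[(S,rs["region"],vis(S)),(W,rw["region"],vis(W))]
def cost(x,V,M): return sum((np.abs(render(p,M(x),2)-r)*v).sum()/r.sum() for p,r,v in V)
x0=np.array([*o["eef_pos"][:2],o["eef_pos"][2]+.009,1.213,0]); sc=[.005,.005,.005,.05,.05]
for v in(V,V[:1],V[1:]):
    r=minimize(cost,x0,args=(v,model),method="Nelder-Mead",options=dict(initial_simplex=np.vstack([x0,x0+np.diag(sc)]),maxiter=400,xatol=1e-4,fatol=1e-4))
    print("tube rel tcp",np.round((r.x[:3]-o["eef_pos"])*1e3,1),np.round(r.x[3:],3),"fix",fixpar(r.x)*1e3,r.fun)
tb=cv2.dilate(rw["region"].astype(np.uint8),np.ones((5,5)))>0
M=lambda x:[place(P,*x[:3]) for P in FIX+[box(x[3],x[3]+.008,-.022,.022,0,.074)]]
for s in silhouettes("fixture",W): 
    print(s["conf"],s["bbox"])
    if s["bbox"][0]<200: continue
    x0=np.array([.551,.1885,1.214,.078])
    for k in(None,"clip"):
        r=minimize(cost,x0,args=([(W,s["region"]|tb,vis(W)&~tb&(np.arange(480)<280)[:,None])],M),method="Nelder-Mead",options=dict(initial_simplex=np.vstack([x0,x0+np.diag([.005,.005,.05,.005])]),maxiter=300)); break
    print("fixture",np.round(r.x,4),r.fun)
E
```

```text
[382.6, 208.4, 455.8, 258.8] [272.9, 99.3, 362.0, 407.7]
tube rel tcp [-0.7  0.5 10. ] [1.213 0.02 ] fix [-21.17855388  -2.77433917] 0.14730071642121062
tube rel tcp [-0.5  1.6  9.7] [1.212 0.018] fix [-20.10737536  -2.5932914 ] 0.12433071156899671
tube rel tcp [-0.4 -0.   7.8] [1.217 0.009] fix [-21.5756586   -3.16742958] 0.008582197073886334
0.82 [250.1, 53.1, 382.0, 295.9]
fixture [0.5511 0.1868 1.2127 0.0832] 0.011260720902838939
0.64 [2.3, 104.9, 107.9, 378.1]
0.4 [273.3, 105.2, 365.7, 405.2]
fixture [ 0.5493 -0.0168  1.8915  0.1304] 0.0
```

Request:
drive_tool(
  increments=[
    [[0, 4.3, 0], [0, 0, 0], 0],
    [[0, 0, -12], [0, 0, 0], 0],
    [[0, 0, -15], [0, 0, 0], 0],
    [[0, 0, -15], [0, 0, 0], 0],
    [[0, 0, -15], [0, 0, 0], 0],
    [[0, 0, -10], [0, 0, 0], 0],
    [[0, 0, -5], [0, 0, 0], 0],
    [[0, 0, 0], [0, 0, 0], 0],
  ],
)

```text
clock: 6.82
eef_pos: [0.5468, 0.1716, 0.062]
tool_rot: [0.822, 0.57, 0.001, 0.0]
ft_force: [-8.3, -5.4, 18.8]
grip_width: 0.0297
grasp_force: 63.0
```

Request:
drive_tool(
  increments=[
    [[0, 0, 0], [0, 0, 0], 0],
    [[0, 0, -2], [0, 0, 0], 0],
    [[0, 0, 0], [0, 0, 0], 0],
    [[0, 0, 0], [0, 0, 0], 0],
  ],
)

```text
clock: 7.15
eef_pos: [0.5468, 0.1716, 0.0619]
tool_rot: [0.822, 0.57, 0.001, 0.0]
ft_force: [-12.4, -6.6, 29.0]
grip_width: 0.0302
grasp_force: 64.2
```

```bash
python3 - <<'E'
from look import *
S,W=camera("scene"),camera("wrist"); o=get_obs(); print(o["ft_force"],o["ft_torque"],o["eef_pos"],fixpar(o["eef_pos"],(.551,.1877,1.213)))
c=cv2.resize(S["image"][200:335,350:500,::-1],(440,396),interpolation=cv2.INTER_CUBIC)
w=cv2.resize(W["image"][20:420,180:540-0,::-1],(356,396)); cv2.imwrite("pics/c4.png",np.hstack([c,w]))
E
```

```text
[-11.69392865  -5.7412881   27.72359031] [-0.87963696  2.55364316 -0.09389949] [0.54681469 0.17162044 0.06189424] [-0.01652699 -0.00171098]
```

View pics/c4.png

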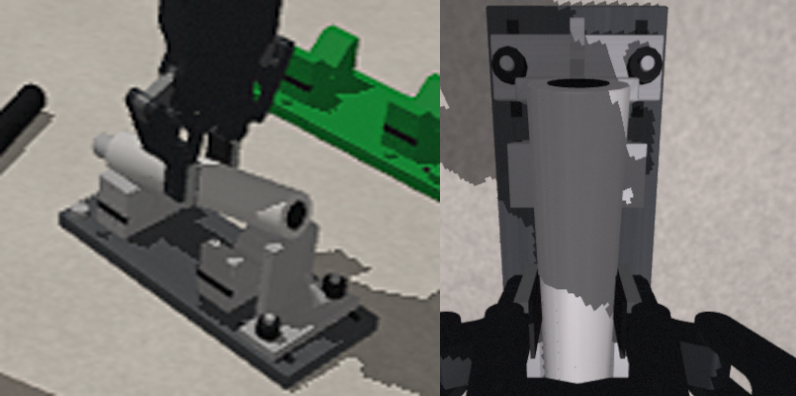

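Request:
drive_tool(
  increments=[
    [[0, 0, 8], [0, 0, 0], 0],
    [[0, 0, 15], [0, 0, 0], 0],
    [[0, 0, 20], [0, 0, 0], 0],
    [[0, 0, 10], [0, 0, 0], 0],
    [[0, 0, 0], [0, 0, 0], 0],
    [[0, 0, 0], [0, 0, 0], 0],
  ],
)

```text
clock: 7.75
eef_pos: [0.5473, 0.1721, 0.1095]
tool_rot: [0.821, 0.57, 0.001, 0.0]
ft_force: [-0.0, 0.8, -3.3]
grip_width: 0.0298
grasp_force: 60.5
```

```bash
cat > fit2.py <<'E'
from look import *
S,W=camera("scene"),camera("wrist"); o=get_obs(); print({k:np.round(o[k],4).tolist() for k in("clock","eef_pos","tool_rot","ft_force","ft_torque")})
vis=lambda p: cv2.erode((p["image"].max(2)>45).astype(np.uint8),np.ones((3,3)))>0
def pick(p,u): return near(silhouettes("tube",p),u,60)
u=proj(S,[o["eef_pos"]])[0]; rs=pick(S,u); rw=pick(W,(318,260))
def cost(x,V,M): return sum((np.abs(render(p,M(x),2)-r)*v).sum()/r.sum() for p,r,v in V)
def nm(x0,sc,V,M): 
    x0=np.array(x0); return minimize(cost,x0,args=(V,M),method="Nelder-Mead",options=dict(initial_simplex=np.vstack([x0,x0+np.diag(sc)]),maxiter=400,xatol=1e-4,fatol=1e-4))
V=[(p,s["region"],vis(p)) for p,s in((S,rs),(W,rw)) if s]
for v in(V,V[:1],V[1:]):
    r=nm([*o["eef_pos"][:2],o["eef_pos"][2]+.009,1.213,-.05],[.005,.005,.005,.05,.05],v,model)
    c,s=np.cos(1.213),np.sin(1.213); d=(r.x[:3]-o["eef_pos"])*1e3
    print("tube rel tcp along,lat,z",np.round([c*d[0]+s*d[1],-s*d[0]+c*d[1],d[2]],1),"yaw,pitch",np.round(r.x[3:],3),"fix",fixpar(r.x,(.551,.1877,1.213))*1e3,r.fun)
    e=r.x[:3]+.08*np.array([np.cos(r.x[4])*c,np.cos(r.x[4])*s,-np.sin(r.x[4])]); print("  plain end",fixpar(e,(.551,.1877,1.213))*1e3,e[2]*1e3)
for n,p in(("S",S),("W",W)):
    for q in silhouettes("stop",p):
        print(n,"stop",round(q["conf"],2),q["bbox"])
        if n=="S" and not(q["bbox"][1]>250): continue
        if n=="W" and q["bbox"][0]<200: continue
        R=q["region"]; ys,xs=np.nonzero(R); t=ys<ys.min()+4
        print("   top pixels",[(int(y),int(xs[ys==y].min()),int(xs[ys==y].max())) for y in range(ys.min(),ys.max(),5)])
for x in(.06,.07,.08,.09): 
    P=place(np.array([[x,-.022,.074],[x,.022,.074],[x+.008,-.022,.074],[x+.008,.022,.074]]),.551,.1877,1.213)
    print(x,np.round(proj(S,P)).tolist(),np.round(proj(W,P)).tolist())
cv2.imwrite("pics/last_s.png",S["image"][:,:,::-1]);cv2.imwrite("pics/last_w.png",W["image"][:,:,::-1])
c=cv2.resize(S["image"][190:340,340:500,::-1],(420,394),interpolation=cv2.INTER_CUBIC)
w=cv2.resize(W["image"][20:420,180:540,::-1],(356,394)); cv2.imwrite("pics/c5.png",np.hstack([c,w]))
E
python3 fit2.py
```

```text
{'clock': 7.85, 'eef_pos': [0.546, 0.1716, 0.108], 'tool_rot': [0.8213, 0.5704, -0.001, -0.0004], 'ft_force': [0.5887, -0.5611, -3.3727], 'ft_torque': [-0.0153, 0.0235, -0.0869]}
tube rel tcp along,lat,z [-0.3  0.3 10.6] yaw,pitch [ 1.151 -0.556] fix [-17.12512789  -0.60893268] 0.15503154950189446
  plain end [50.84456194 -0.60893268] 160.71796406904156
tube rel tcp along,lat,z [ 0.4 -4.1 14.5] yaw,pitch [ 1.427 -0.264] fix [-16.42401168  -5.00134577] 0.2763287277249849
  plain end [60.8102486  -5.00134577] 143.29316152682512
tube rel tcp along,lat,z [ 1.2  1.5 17.9] yaw,pitch [ 1.189 -0.113] fix [-15.67296094   0.53252076] 0.021675301853807716
  plain end [63.81947467  0.53252076] 134.87938081382362
S stop 0.88 [430.5, 275.2, 475.3, 323.8]
   top pixels [(276, 452, 457), (281, 445, 458), (286, 441, 457), (291, 440, 456), (296, 439, 467), (301, 438, 471), (306, 437, 469), (311, 433, 460), (316, 433, 452), (321, 439, 445)]
S stop 0.85 [498.0, 225.0, 529.5, 266.4]
S stop 0.2 [274.7, 298.6, 291.4, 330.1]
   top pixels [(298, 282, 286), (303, 278, 290), (308, 277, 289), (313, 276, 289), 
[... 186 characters left out ...]
387), (78, 250, 389), (83, 251, 388), (88, 251, 387), (93, 251, 387), (98, 251, 388), (103, 251, 387), (108, 252, 386), (113, 252, 386), (118, 251, 386), (123, 252, 386)]
0.06 [[440.0, 283.0], [456.0, 274.0], [443.0, 285.0], [459.0, 276.0]] [[363.0, 125.0], [271.0, 125.0], [364.0, 108.0], [270.0, 107.0]]
0.07 [[444.0, 286.0], [460.0, 277.0], [447.0, 288.0], [463.0, 279.0]] [[364.0, 103.0], [270.0, 103.0], [365.0, 84.0], [270.0, 84.0]]
0.08 [[448.0, 289.0], [464.0, 279.0], [452.0, 291.0], [467.0, 281.0]] [[365.0, 80.0], [270.0, 80.0], [366.0, 61.0], [269.0, 60.0]]
0.09 [[452.0, 291.0], [468.0, 282.0], [456.0, 294.0], [472.0, 284.0]] [[366.0, 56.0], [269.0, 56.0], [366.0, 36.0], [268.0, 36.0]]
```

View pics/c5.png

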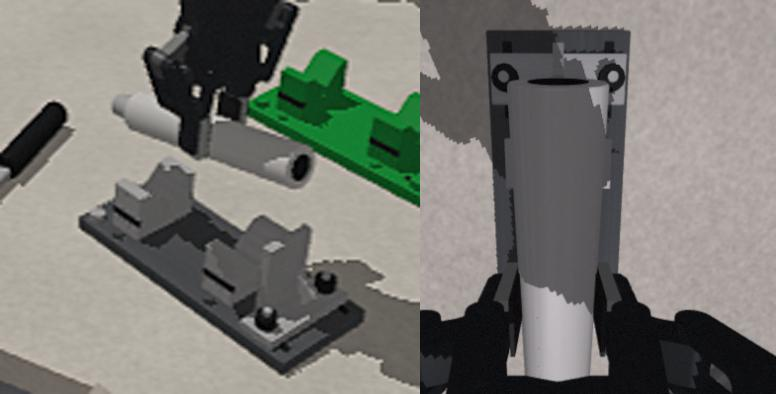

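```bash
python3 - <<'E'
import cv2,numpy as np
a=cv2.imread("pics/top0.png")[192:288,172:296]; b=cv2.imread("pics/scene0.png")[240:340,365:485]
a=cv2.resize(a,None,fx=6,fy=6,interpolation=cv2.INTER_CUBIC)[:,:]; 
b=cv2.resize(b,None,fx=6,fy=6,interpolation=cv2.INTER_CUBIC)
cv2.imwrite("pics/a6.png",np.clip(a*1.5,0,255)); cv2.imwrite("pics/b6.png",np.clip(b*1.3,0,255))
E
```

```text
[ WARN:0@0.096] global loadsave.cpp:1063 imwrite_ Unsupported depth image for selected encoder is fallbacked to CV_8U.
```

View pics/a6.png

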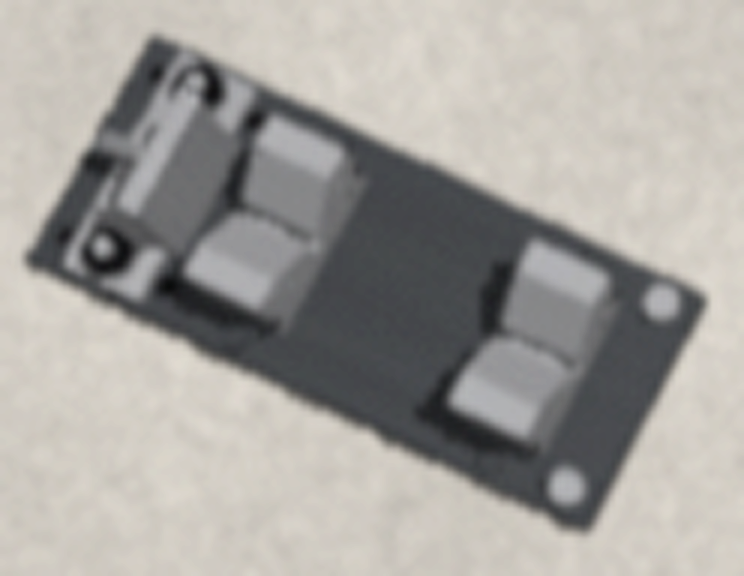

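View pics/b6.png

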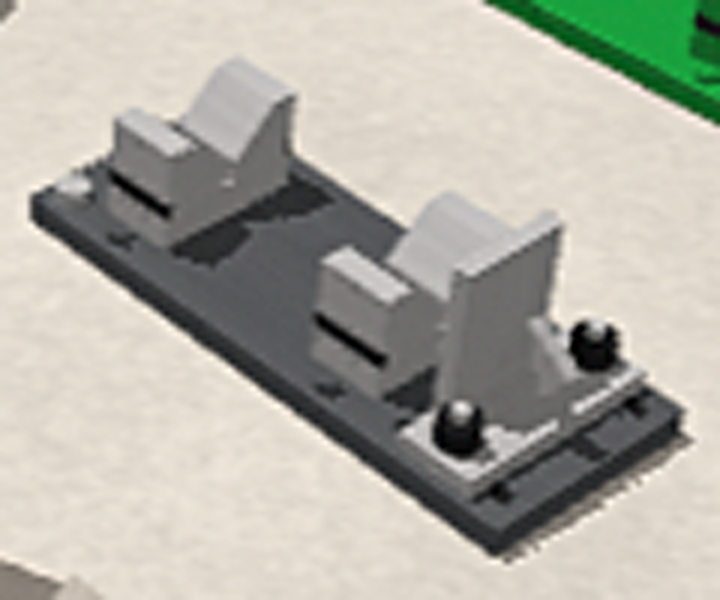

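```bash
python3 - <<'E'
from look import *
from scipy.optimize import least_squares
T,S=camera("top"),camera("scene")
B=[(.063,-.03),(.035,-.03),(-.035,-.03),(-.063,-.03),(.063,.03),(.035,.03),(-.035,.03),(-.063,.03)]
tu=np.array([(268,118),(350,162),(535,240),(610,275),(185,272),(260,310),(450,400),(530,438),(207,108),(143,213)])/6+[172,192]-.42
tP=lambda s:np.array([(x,y,.052) for x,y in B]+[(s,-.022,.074),(s,.022,.074)])
su=np.array([(395,305),(323,258),(180,155),(118,118),(455,268),(547,213)])/6+[365,240]-.42
sP=lambda s:np.array([(x,y,.052) for x,y in B[:4]]+[(s,-.022,.074),(s,.022,.074)])
ft=lambda x:(proj(T,place(tP(x[3]),*x[:3]))-tu).ravel(); fs=lambda x:(proj(S,place(sP(x[3]),*x[:3]))-su).ravel()
for n,f in(("top",ft),("scene",fs),("both",lambda x:np.r_[ft(x),fs(x)])):
    r=least_squares(f,[.55,.18,1.214,.075],loss="soft_l1"); print(n,np.round(r.x,4),np.round(r.fun,1))
    o=get_obs(); print(fixpar(o["eef_pos"],r.x)*1e3)
E
```

```text
top [0.5444 0.1691 1.218  0.077 ] [ 0.6 -0.3 -0.6 -1.8 -0.  -0.1  0.2  0.   0.   0.6  0.1  0.2  0.1  0.3
 -0.4  0.1  0.1 -1.1 -0.1  1.2]
[ 3.01598496 -0.98635231]
scene [0.5446 0.172  1.1963 0.0789] [-0.8 -0.   0.5  0.4 -0.6  0.2  0.3 -0.1 -0.2 -0.4  0.6 -0.1]
[ 0.23033276 -1.82991999]
both [0.5444 0.1697 1.2173 0.0787] [ 0.3 -0.3 -0.9 -1.8 -0.3 -0.1 -0.1  0.  -0.3  0.6 -0.2  0.2 -0.2  0.3
 -0.8  0.1 -1.  -1.5 -1.2  0.8 -1.1 -0.6 -0.  -0.  -1.7  0.1 -0.9 -0.1
 -0.6 -1.1 -0.3 -1.1]
[ 2.44726841 -1.20933048]
```

Request:
drive_tool(
  increments=[
    [[-3.5, -7.5, 0], [0, 0, 0], 0],
    [[-3.2, -7.1, 0], [0, 0, 0], 0],
    [[0, 0, -10], [0, 0, 0], 0],
    [[0, 0, -15], [0, 0, 0], 0],
    [[0, 0, -13], [0, 0, 0], 0],
    [[0, 0, -7], [0, 0, 0], 0],
    [[0, 0, 0], [0, 0, 0], 0],
    [[0, 0, 0], [0, 0, 0], 0],
  ],
)

```text
clock: 8.82
eef_pos: [0.5396, 0.1568, 0.0638]
tool_rot: [0.821, 0.57, -0.001, -0.0]
ft_force: [-0.3, -0.2, -2.9]
grip_width: 0.0298
grasp_force: 60.4
```

Request:
drive_tool(
  increments=[
    [[0, 0, -2], [0, 0, 0], 0],
    [[0, 0, -2], [0, 0, 0], 0],
    [[0, 0, 0], [0, 0, 0], 0],
  ],
)

```text
clock: 9.07
eef_pos: [0.5404, 0.1572, 0.0606]
tool_rot: [0.821, 0.57, 0.0, 0.0]
ft_force: [-0.8, 0.4, -2.8]
grip_width: 0.03
grasp_force: 60.4
```

Request:
drive_tool(
  increments=[
    [[0, 0, -3], [0, 0, 0], 0],
    [[0, 0, 0], [0, 0, 0], 0],
    [[0, 0, -2], [0, 0, 0], 0],
    [[0, 0, 0], [0, 0, 0], 0],
    [[0, 0, 0], [0, 0, 0], 0],
  ],
)

```text
clock: 9.48
eef_pos: [0.5411, 0.1573, 0.0562]
tool_rot: [0.821, 0.57, 0.001, 0.001]
ft_force: [1.6, 0.1, 2.3]
grip_width: 0.03
grasp_force: 60.9
```

Request:
drive_tool(
  increments=[
    [[0, 0, -1.5], [0, 0, 0], 0],
    [[0, 0, 0], [0, 0, 0], 0],
    [[0, 0, 0], [0, 0, 0], 0],
  ],
)

```text
clock: 9.73
eef_pos: [0.5413, 0.1576, 0.0553]
tool_rot: [0.821, 0.57, 0.001, 0.0]
ft_force: [0.8, 0.4, 6.6]
grip_width: 0.0299
grasp_force: 61.3
```

Request:
drive_tool(
  increments=[
    [[0, 0, -2], [0, 0, 0], 0],
    [[0, 0, 0], [0, 0, 0], 0],
    [[0, 0, -1.5], [0, 0, 0], 0],
    [[0, 0, 0], [0, 0, 0], 0],
    [[0, 0, 0], [0, 0, 0], 0],
  ],
)

```text
clock: 10.15
eef_pos: [0.5416, 0.1587, 0.052]
tool_rot: [0.821, 0.571, 0.002, -0.0]
ft_force: [0.8, 3.7, 6.4]
grip_width: 0.03
grasp_force: 61.5
```

Request:
drive_tool(
  increments=[
    [[0, 0, -2], [0, 0, 0], 0],
    [[0, 0, 0], [0, 0, 0], 0],
    [[0, 0, 0], [0, 0, 0], 0],
  ],
)

```text
clock: 10.4
eef_pos: [0.5418, 0.1592, 0.0504]
tool_rot: [0.821, 0.571, 0.003, -0.0]
ft_force: [-0.9, 4.4, 7.5]
grip_width: 0.03
grasp_force: 61.9
```

Request:
drive_tool(
  increments=[
    [[0, 0, -2], [0, 0, 0], 0],
    [[0, 0, 0], [0, 0, 0], 0],
    [[0, 0, -1], [0, 0, 0], 0],
    [[0, 0, 0], [0, 0, 0], 0],
    [[0, 0, 0], [0, 0, 0], 0],
  ],
)

```text
clock: 10.82
eef_pos: [0.5423, 0.16, 0.0476]
tool_rot: [0.821, 0.571, 0.004, -0.001]
ft_force: [1.6, 5.4, 8.1]
grip_width: 0.0298
grasp_force: 62.1
```

Request:
drive_tool(
  increments=[
    [[0, 0, -1], [0, 0, 0], 0],
    [[0, 0, 0], [0, 0, 0], 0],
    [[0, 0, 0], [0, 0, 0], 0],
  ],
)

```text
clock: 11.07
eef_pos: [0.5423, 0.1602, 0.0469]
tool_rot: [0.821, 0.571, 0.004, -0.001]
ft_force: [0.1, 6.7, 8.8]
grip_width: 0.0299
grasp_force: 62.3
```

```bash
sed -i 's/(.551,.1877,1.213)/(.5445,.170,1.216)/g' fit2.py; python3 fit2.py | grep -v -e top -e "^0"; python3 - <<'E'
import cv2
s=cv2.imread("pics/last_s.png")[205:335,360:490]; cv2.imwrite("pics/c7.png",cv2.resize(s,(600,600),interpolation=cv2.INTER_CUBIC))
E
```

```text
{'clock': 11.1667, 'eef_pos': [0.5423, 0.1601, 0.0468], 'tool_rot': [0.821, 0.571, 0.0039, -0.0009], 'ft_force': [0.354, 6.5455, 7.4449], 'ft_torque': [0.9371, 0.1539, -0.095]}
tube rel tcp along,lat,z [0.2 1.  9.8] yaw,pitch [ 1.208 -0.05 ] fix [-9.79999233 -0.40114829] 0.16331822299539422
  plain end [70.10112571 -0.64085236] 60.62746211823429
tube rel tcp along,lat,z [ 1.1 -4.8 15.4] yaw,pitch [ 1.11 -0.23] fix [-8.9127302  -6.16439483] 0.09583833533413366
  plain end [68.97964078 -6.39807265] 80.45168320276692
tube rel tcp along,lat,z [0.3 0.7 7.7] yaw,pitch [ 1.212 -0.065] fix [-9.69599507 -0.67188002] 0.00344681497867166
  plain end [70.13606679 -0.91137692] 59.70978725936023
```

View pics/c7.png

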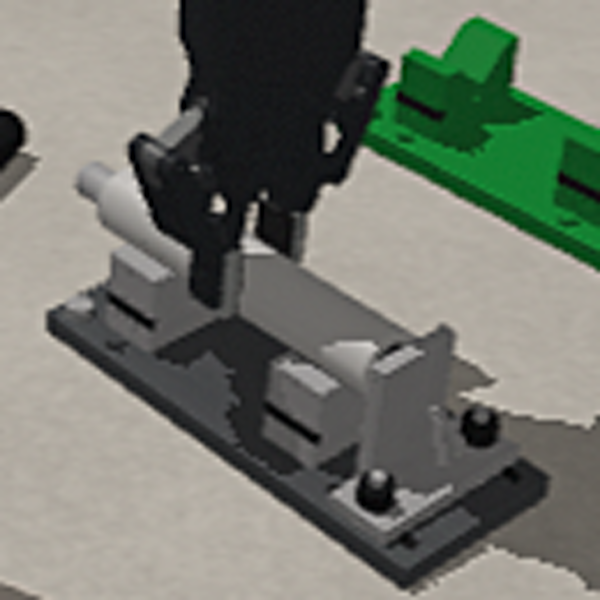

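Request:
drive_tool(
  increments=[
    [[0, 0, -1.5], [0, 0, 0], 0],
    [[0, 0, 0], [0, 0, 0], 0],
    [[0, 0, 0], [0, 0, 0], 0],
  ],
)

```text
clock: 11.62
eef_pos: [0.5425, 0.1604, 0.0458]
tool_rot: [0.821, 0.571, 0.004, -0.001]
ft_force: [-0.0, 6.7, 11.4]
grip_width: 0.0301
grasp_force: 62.8
```

Request:
drive_tool(
  increments=[
    [[0, 0, -1.5], [0, 0, 0], 0],
    [[0, 0, 0], [0, 0, 0], 0],
    [[0, 0, 0], [0, 0, 0], 0],
  ],
)

```text
clock: 11.87
eef_pos: [0.5425, 0.1604, 0.0457]
tool_rot: [0.821, 0.571, 0.005, -0.001]
ft_force: [-2.7, 6.2, 18.7]
grip_width: 0.0297
grasp_force: 63.7
```

Request:
drive_tool(
  increments=[
    [[0, 0, -1.5], [0, 0, 0], 0],
    [[0, 0, 0], [0, 0, 0], 0],
    [[0, 0, 0], [0, 0, 0], 0],
  ],
)

```text
clock: 12.12
eef_pos: [0.5425, 0.1604, 0.0457]
tool_rot: [0.821, 0.571, 0.005, -0.001]
ft_force: [-6.4, 4.8, 28.1]
grip_width: 0.0302
grasp_force: 64.6
```

Request:
drive_tool(
  increments=[
    [[-0.9, 0.3, 3], [0, 0, 0], 0],
    [[0, 0, 0], [0, 0, 0], 0],
    [[0, 0, 0], [0, 0, 0], 0],
  ],
)

```text
clock: 12.37
eef_pos: [0.5422, 0.16, 0.0459]
tool_rot: [0.821, 0.571, 0.004, -0.0]
ft_force: [1.1, 4.5, 10.2]
grip_width: 0.0301
grasp_force: 62.5
```

Request:
drive_tool(
  increments=[
    [[0.7, 1.9, 0], [0, 0, 0], 0],
    [[0, 0, 0], [0, 0, 0], 0],
    [[0, 0, 0], [0, 0, 0], 0],
  ],
)

```text
clock: 12.62
eef_pos: [0.5423, 0.1601, 0.0458]
tool_rot: [0.821, 0.57, 0.003, 0.001]
ft_force: [-0.6, 0.9, 12.9]
grip_width: 0.0299
grasp_force: 63.0
```

Request:
drive_tool(
  increments=[
    [[0.7, 1.9, 0], [0, 0, 0], 0],
    [[0, 0, 0], [0, 0, 0], 0],
    [[0, 0, 0], [0, 0, 0], 0],
  ],
)

```text
clock: 12.87
eef_pos: [0.5423, 0.1601, 0.0458]
tool_rot: [0.822, 0.57, 0.001, 0.002]
ft_force: [-1.5, -3.6, 15.2]
grip_width: 0.03
grasp_force: 63.2
```

Request:
drive_tool(
  increments=[
    [[0.7, 1.9, 1.5], [0, 0, 0], 0],
    [[0, 0, 0], [0, 0, 0], 0],
    [[0, 0, 0], [0, 0, 0], 0],
  ],
)

```text
clock: 13.12
eef_pos: [0.5426, 0.1613, 0.0459]
tool_rot: [0.822, 0.57, 0.0, 0.002]
ft_force: [1.6, -4.8, 8.6]
grip_width: 0.0296
grasp_force: 62.4
```

Request:
drive_tool(
  increments=[
    [[0.7, 1.9, 0], [0, 0, 0], 0],
    [[0, 0, 0], [0, 0, 0], 0],
    [[0, 0, 0], [0, 0, 0], 0],
  ],
)

```text
clock: 13.37
eef_pos: [0.5428, 0.1616, 0.0458]
tool_rot: [0.822, 0.569, -0.001, 0.003]
ft_force: [-1.0, -8.9, 10.2]
grip_width: 0.0299
grasp_force: 62.6
```

Request:
drive_tool(
  increments=[
    [[0.7, 1.9, 1], [0, 0, 0], 0],
    [[0, 0, 0], [0, 0, 0], 0],
    [[0, 0, 0], [0, 0, 0], 0],
  ],
)

```text
clock: 13.62
eef_pos: [0.5439, 0.165, 0.046]
tool_rot: [0.822, 0.57, 0.0, 0.002]
ft_force: [1.7, -5.9, 2.9]
grip_width: 0.0301
grasp_force: 61.9
```

Request:
drive_tool(
  increments=[
    [[0.7, 1.9, 0], [0, 0, 0], 0],
    [[0, 0, 0], [0, 0, 0], 0],
    [[0, 0, 0], [0, 0, 0], 0],
  ],
)

```text
clock: 13.87
eef_pos: [0.5445, 0.1666, 0.046]
tool_rot: [0.822, 0.57, -0.0, 0.003]
ft_force: [2.2, -5.7, 4.2]
grip_width: 0.0299
grasp_force: 61.8
```

Request:
drive_tool(
  increments=[
    [[0.7, 1.9, 0], [0, 0, 0], 0],
    [[0, 0, 0], [0, 0, 0], 0],
    [[0, 0, 0], [0, 0, 0], 0],
  ],
)

```text
clock: 14.12
eef_pos: [0.5449, 0.1674, 0.046]
tool_rot: [0.822, 0.57, -0.001, 0.003]
ft_force: [1.8, -9.6, 5.6]
grip_width: 0.0298
grasp_force: 62.2
```

Request:
drive_tool(
  increments=[
    [[0.4, 1.0, 0], [0, 0, 0], 0],
    [[0, 0, 0], [0, 0, 0], 0],
    [[0, 0, 0], [0, 0, 0], 0],
  ],
)

```text
clock: 14.37
eef_pos: [0.5449, 0.1674, 0.0459]
tool_rot: [0.822, 0.569, -0.002, 0.004]
ft_force: [-0.4, -11.3, 6.8]
grip_width: 0.0296
grasp_force: 62.3
```

Request:
drive_tool(
  increments=[
    [[0.4, 1.0, 0.5], [0, 0, 0], 0],
    [[0, 0, 0], [0, 0, 0], 0],
    [[0, 0, 0], [0, 0, 0], 0],
  ],
)

```text
clock: 14.62
eef_pos: [0.5448, 0.1674, 0.0459]
tool_rot: [0.822, 0.569, -0.003, 0.004]
ft_force: [0.7, -13.0, 5.3]
grip_width: 0.0298
grasp_force: 62.0
```

Request:
drive_tool(
  increments=[
    [[0, 0, 1], [0, 0, 0], 0],
    [[0, 0, 0], [0, 0, 0], 0],
    [[0, 0, 0], [0, 0, 0], 0],
  ],
)

```text
clock: 14.87
eef_pos: [0.5446, 0.1675, 0.0461]
tool_rot: [0.822, 0.569, -0.003, 0.004]
ft_force: [2.0, -11.6, 0.9]
grip_width: 0.0299
grasp_force: 61.3
```

Request:
drive_tool(
  increments=[
    [[0.2, 0.6, 0], [0, 0, 0], 0],
    [[0, 0, 0], [0, 0, 0], 0],
    [[0, 0, 0], [0, 0, 0], 0],
  ],
)

```text
clock: 15.12
eef_pos: [0.5447, 0.1675, 0.0461]
tool_rot: [0.822, 0.569, -0.004, 0.004]
ft_force: [1.1, -13.8, 2.1]
grip_width: 0.0302
grasp_force: 61.5
```

Request:
drive_tool(
  increments=[
    [[0, 0, -2], [0, 0, 0], 0],
    [[0, 0, 0], [0, 0, 0], 0],
    [[0, 0, -2], [0, 0, 0], 0],
    [[0, 0, 0], [0, 0, 0], 0],
    [[0, 0, 0], [0, 0, 0], 0],
  ],
)

```text
clock: 15.53
eef_pos: [0.5449, 0.1674, 0.0458]
tool_rot: [0.822, 0.569, -0.003, 0.005]
ft_force: [-6.0, -17.1, 21.4]
grip_width: 0.0296
grasp_force: 64.1
```

```bash
cat > st.py <<'E'
from look import *
o=get_obs(); c,s=np.cos(1.216),np.sin(1.216); F=o["ft_force"]; M=o["ft_torque"]
print("F along,lat,z",np.round([c*F[0]+s*F[1],-s*F[0]+c*F[1],F[2]],1),"M",np.round([c*M[0]+s*M[1],-s*M[0]+c*M[1],M[2]],2),np.round(o["eef_pos"],4),fixpar(o["eef_pos"],(.5445,.17,1.216))*1e3,"tilt",np.round(R.from_quat(o["tool_rot"]).as_matrix()[:,2],4))
E
python3 st.py
```

```text
F along,lat,z [-18.1  -0.3  21.4] M [0.04 3.88 0.18] [0.5449 0.1674 0.0458] [-2.30508052 -1.2380372 ] tilt [ 0.0011 -0.011  -0.9999]
```

Request:
drive_tool(
  increments=[
    [[-0.5, -1.4, -1.5], [0, 0, 0], 0],
    [[0, 0, 0], [0, 0, 0], 0],
    [[0, 0, -1.5], [0, 0, 0], 0],
    [[0, 0, 0], [0, 0, 0], 0],
    [[0, 0, 0], [0, 0, 0], 0],
  ],
)

```text
clock: 15.95
eef_pos: [0.545, 0.1674, 0.0456]
tool_rot: [0.822, 0.569, -0.001, 0.004]
ft_force: [-9.9, -14.1, 36.6]
grip_width: 0.0298
grasp_force: 65.5
```

```bash
python3 st.py
```

```text
F along,lat,z [-16.7   4.4  36.6] M [1.11 4.06 0.13] [0.545  0.1674 0.0456] [-2.2552647  -1.35193497] tilt [ 0.0035 -0.0079 -1.    ]
```

Request:
drive_tool(
  increments=[
    [[-0.8, 0.3, 0], [0, 0, 0], 0],
    [[0, 0, 0], [0, 0, 0], 0],
    [[0, 0, 0], [0, 0, 0], 0],
    [[0, 0, 0], [0, 0, 0], 0],
  ],
)

```text
clock: 16.28
eef_pos: [0.545, 0.1674, 0.0456]
tool_rot: [0.822, 0.569, -0.0, 0.005]
ft_force: [-7.8, -16.0, 35.2]
grip_width: 0.0305
grasp_force: 65.1
```

```bash
python3 st.py; python3 fit2.py | grep -v -e top -e "^0"; python3 - <<'E'
import cv2,numpy as np
s=cv2.imread("pics/last_s.png")[205:335,360:490]; w=cv2.imread("pics/last_w.png")[20:420,180:540]
cv2.imwrite("pics/c8.png",np.hstack([cv2.resize(s,(420,420),interpolation=cv2.INTER_CUBIC),cv2.resize(w,(378,420))]))
E
```

```text
F along,lat,z [-17.7   1.8  35.2] M [0.74 3.98 0.2 ] [0.545  0.1674 0.0456] [-2.2668137  -1.32265622] tilt [ 0.005  -0.0085 -1.    ]
{'clock': 16.3833, 'eef_pos': [0.545, 0.1674, 0.0457], 'tool_rot': [0.8223, 0.5691, -0.0003, 0.0049], 'ft_force': [-9.111, -16.1981, 33.9329], 'ft_torque': [-3.5407, 2.1149, 0.1765]}
tube rel tcp along,lat,z [-0.3  0.8  8. ] yaw,pitch [ 1.211 -0.002] fix [-2.52709933 -0.56146598] 0.0074990768011384615
  plain end [77.47232842 -0.80146498] 53.797939411339556
tube rel tcp along,lat,z [-0.3  0.8  8. ] yaw,pitch [ 1.211 -0.002] fix [-2.52709933 -0.56146598] 0.0074990768011384615
  plain end [77.47232842 -0.80146498] 53.797939411339556
tube rel tcp along,lat,z [0. 0. 9.] yaw,pitch [ 1.213 -0.05 ] fix [-2.24178028 -1.34409939] 0.0
  plain end [77.657881   -1.58379909] 58.65559852273561
```

View pics/c8.png

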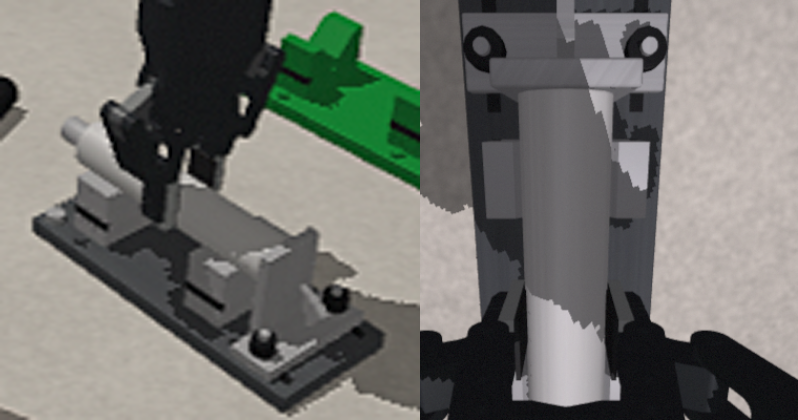

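The picture shows the tube level in both Vs. In the wrist view its plain end (about 565,95) is at the stop face, and the arm is holding it with about 35 N down and 17 N along.

```bash
python3 -c "
from workcell import *
print(job_done())"
```

```text
the job is handed in; nothing more can be done
None
```

The tube is in the V-blocks, plain end against the stop, held down with about 35 N and about 17 N along the Vs (stop slips at 30 N), and handed in at about 16 s of 64 s; on the first lowering the plain end came down on top of the stop (about 29 N down, 10 N along), so I lifted off and set it further back, and the stop's outline in the camera pictures had not visibly moved.

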